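# Straightedge against a fired slab

### The job

Check the larger, oblong fired-clay slab for warping: lay the metal straightedge (the bar with the upright wooden grip) flat on the table, flush along the slab's long edge that faces the robot, centred on that edge, and let go. Leave both slabs lying where they are.

Things in the scene. Friction and masses are not known exactly. Their poses are not given: they have to be found in the camera images.
- straightedge_grip (a point): Grasp point of the straightedge: flat aluminium bar 240 mm long (y), 44 wide (x), 6 thick (z up), 0.2 kg, loose on the table. Along its middle stands a wooden grip 80 mm long (y), 18 thick (x), its top 50 mm above the table; grasp it across x from above. Point: on the centre line, 36 mm above the bar's underside. Either long side may meet the slab. (The flat wooden ruler is another thing.)
- slab_edge (a point): Middle of the robot-facing long edge of the loose oblong brown fired-clay slab: 180 mm along its y, 150 along x, 10 thick, 0.55 kg, flat on the table, two 8 mm holes near the opposite edge. Point: on the upright edge face, 5 mm above the table; x points from here into the slab, y along the edge, z up. The slab is turned up to 20 degrees.
- small_slab: Smaller, square brown fired-clay slab, 110 x 110 x 10 mm with one hanging hole, loose on the table; not to be measured, leave it alone. Origin at the centre of its underside, z up.
There are look-alikes about, which are no part of the job. Of the things shaped like the part that bears straightedge_grip, the aluminium one is meant.

How it is judged:
By the outcome, as a careful person would: the job done as asked, in the order asked, and still so for the second after the job is handed in, with the robot touching nothing.
It also fails if it takes over 35 s, if anything falls off the work surface, if the arm or the gripper's body presses on something with over 40 N, if the wrist force passes 120 N, or if a joint passes its speed limit or range.

### The arm

A 6-joint arm with a two-finger parallel gripper is mounted at the origin on a cart in front of the work surface, level with it; the furniture and walls round the work are solid. World frame = base frame: x ahead of the robot, y to its left, z up, the work surface at z = 0. Lengths are in m, angles in rad, forces in N, time in s.
With the tool pointing down it reaches from about 0.425 to 0.95 m from the base axis. Payload 3.5 kg.
Tool frame: the origin (TCP) lies on the centre line of the jaws, within the pads' length; the fingertips stand 11 mm ahead of it and the grasp point (between the pads) lies 8 mm behind it; y points along the fingers, x is the direction in which the jaws open and shut, and the axes are right-handed (so a half turn about y gives the same grasp; the last joint's range is limited). The gripper opens to 85 mm and grips with 20 to 120 N. Pads are 22 mm wide; open, the fingers measure 114 mm over their backs; the gripper's body (76 mm by 85 mm) begins 54 mm behind the grasp point. The pads swing forward as they close: fully open they stand 13 mm farther back than shut.
Start: joints at [-1.369, 0.286, 1.577, -0, 1.279, -0.15], TCP at [0.233, -0.634, 0.242] pointing down, gripper open.
Joint ranges: [-2.77, 2.77], [-0.9, 2.22], [0.21, 2.48], [-1.53, 4.67], [0.24, 2.81], [-2.84, 2.84]. Speed limits (rad/s): [2.79, 2.79, 3.14, 3.14, 3.14, 3.14].

### API

Orientations are given as a unit quaternion [x, y, z, w].
In Python, from plant import get_state, read_camera, sign_off gives the robot as it stands.
- The arm moves only by the shell command python3 -m inch 'ROWS' [FORCE]. ROWS is JSON, a list of rows, each an object of numbers: "ax", "ay", "az": the turn, a rotation vector about the tool's x, y, z in rad; "x", "y", "z": the shift along the tool's x, y, z in mm; "hand": the closure, from -1 (fully open) to 1 (shut). In form: [{"ax": .., "ay": .., "az": .., "x": .., "y": .., "z": .., "hand": ..}, ...]. A call has 1 to 5 rows; each row shifts and turns the commanded pose from where the row before left it, along the tool's axes as they then stand; what a row does not reach is not made up. A row lasts 1/12 s, in which the tool goes at most 41.7 mm and 7.16 degrees, less where a joint would pass 70% of its speed; a pose out of reach is approached as far as the arm can. A call with a gripper value outside its range is refused whole. The fingers move at their own pace and stop on an object; FORCE is the grip in N (left out, the last holds). Time passes only in rows, so rows that do not move let the fingers close. It gives the time, the measured TCP pose, the force and the opening at its end, in the units of the state.
- get_state(): the state, without advancing time (a new reading comes with each control period).
- read_camera(name): name is "scene" or "top" or "wrist"; returns a dict with "img" (480x640x3 uint8, red, green, blue), "fov_y" (degrees; the focal length in pixels is half the picture's height over the tangent of half this angle, whatever the lens; pixels are square), "cx", "cy" (the principal point, pixels), "distortion" ([k1, k2, p1, p2, k3] as OpenCV has them; the pictures are not rectified), "T" (4x4, takes a point from camera to world coordinates); the wrist camera has in their place "T_tool_cam" (4x4, takes a point from camera to tool coordinates, whose origin is the TCP and whose axes are the tool frame's). Camera axes: x right, y down, z forward; pixel columns grow to the right and rows downward; lengths in m; the calibration is good to about 2 mm. A picture is of the moment at which its call begins: read the wrist's pose just before it. There is no depth.
- sign_off(): hands the job in, once; it reports no verdict.
The state is a dict: "time": time; "qpos": joint angles; "dq": joint speeds; "joint_efforts": joint torques, N m; "eef_pos": TCP position; "tcp_rot": TCP orientation; "contact_force": force on the tool from outside, world axes, zero at the start; "wrist_torque": the same for the moment, N m; "opening": opening from 0.0 (shut) to 1.0 (fully open).
Only numpy, scipy, OpenCV 4.12 (cv2) and the standard library are available. Lean on these libraries where they do the work, as an engineer would, in place of code of your own. Each camera call takes 0.05 s, during which the arm holds its last target. There are 200 camera calls.

## Working session

There is one attempt and no reset: what is moved stays moved. The work goes in short steps, Python scripts to look and compute and a shell command to move; the robot and the scene stay as the last step left them, time stands still between calls to the robot, and variables do not carry over. Pictures are saved under pics/ and viewed, about 8 in all and at most 12, crops included, and the job is handed in when it is done.

```bash
mkdir -p pics; cat > h.py <<'E'
import numpy as np,cv2
from scipy.spatial.transform import Rotation as R
from plant import get_state,read_camera
def cam(n):
    s=get_state(); c=read_camera(n)
    f=240/np.tan(np.radians(c["fov_y"])/2)
    c["K"]=np.array([[f,0,c["cx"]],[0,f,c["cy"]],[0,0,1]]); c["D"]=np.array(c["distortion"],float)
    if n=="wrist":
        M=np.eye(4);M[:3,:3]=R.from_quat(s["tcp_rot"]).as_matrix();M[:3,3]=s["eef_pos"]
        c["T"]=M@np.array(c["T_tool_cam"])
    c["T"]=np.array(c["T"]); return c
def ray(c,uv,z):
    p=cv2.undistortPoints(np.array(uv,float).reshape(-1,1,2),c["K"],c["D"]).reshape(-1,2)
    d=np.c_[p,np.ones(len(p))]@c["T"][:3,:3].T; o=c["T"][:3,3]
    return o+d*((z-o[2])/d[:,2])[:,None]
def proj(c,P):
    W=np.linalg.inv(c["T"]); return cv2.projectPoints(np.array(P,float).reshape(-1,3),cv2.Rodrigues(W[:3,:3])[0],W[:3,3],c["K"],c["D"])[0].reshape(-1,2)
def save(n,im): cv2.imwrite("pics/"+n,im[:,:,::-1])
E
python3 - <<'E'
from h import *
s=get_state();print(s["time"],s["eef_pos"],s["tcp_rot"],R.from_quat(s["tcp_rot"]).as_matrix().round(3))
for n in("top","scene"):
    c=cam(n);save(n+"1.png",c["img"]);print(n,c["T"].round(3).tolist(),c["fov_y"])
E
```

```text
0.0 [ 0.23249217 -0.63300952  0.2409129 ] [-0.57917879  0.40541572 -0.40417696  0.58037143] [[ 0.345 -0.     0.939]
 [-0.939  0.002  0.345]
 [-0.002 -1.     0.   ]]
top [[-0.014, -0.993, 0.119, 0.374], [-1.0, 0.014, -0.001, -0.168], [-0.001, -0.119, -0.993, 1.679], [0.0, 0.0, 0.0, 1.0]] 44.101865107223716
scene [[-0.441, -0.657, 0.611, -0.423], [-0.897, 0.312, -0.312, 0.343], [0.014, -0.686, -0.728, 1.219], [0.0, 0.0, 0.0, 1.0]] 49.176858385245055
```

View pics/top1.png

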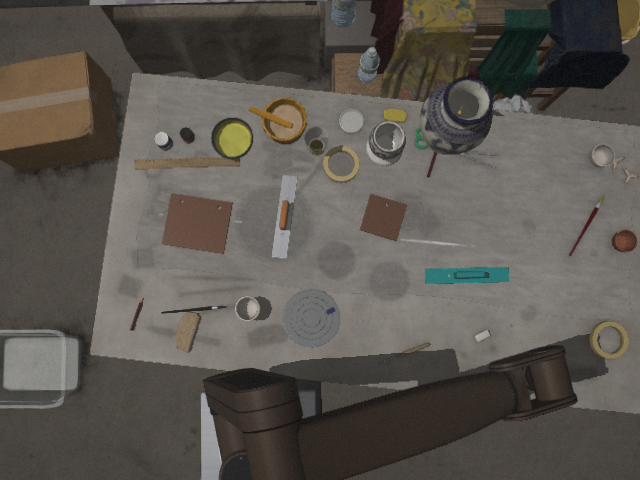

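View pics/scene1.png

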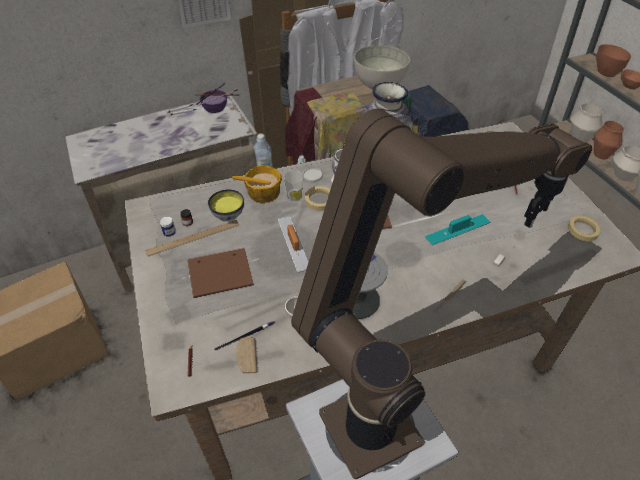

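Top view: two things have the straightedge's shape. One is a bright metal bar with a wooden grip at about (285,217), the other a teal one at (467,275). The metal one fits (aluminium, wooden grip). The oblong slab with two holes is at (198,223) and the small square one at (384,217). I'll measure these and confirm in a crop.

```bash
python3 - <<'E'
from h import *
c=cam("top");im=c["img"];hsv=cv2.cvtColor(im,cv2.COLOR_RGB2HSV)
def rect(m,box,z,name):
    k=np.zeros_like(m);x0,y0,x1,y1=box;k[y0:y1,x0:x1]=m[y0:y1,x0:x1]
    cs=cv2.findContours(k,cv2.RETR_EXTERNAL,cv2.CHAIN_APPROX_NONE)[0];q=max(cs,key=cv2.contourArea)
    P=ray(c,q.reshape(-1,2),z)[:,:2]
    r=cv2.minAreaRect((P*1000).astype(np.float32));print(name,cv2.contourArea(q),r,cv2.boxPoints(r).round(0).tolist());return r
brown=((hsv[...,0]<14)&(hsv[...,1]>80)&(hsv[...,2]<140)).astype(np.uint8)*255
print(hsv[223,198],hsv[235,280],hsv[215,284],hsv[217,384])
rect(brown,(150,180,245,265),.01,"slab");rect(brown,(350,185,420,250),.01,"small")
m=((hsv[...,2]>165)&(hsv[...,1]<40)).astype(np.uint8)*255
m|=((hsv[...,1]>120)).astype(np.uint8)*255
rect(m,(265,168,306,266),.006,"bar")
w=((hsv[...,0]<20)&(hsv[...,1]>110)).astype(np.uint8)*255
rect(w,(270,190,300,240),.05,"grip")
save("crop1.png",cv2.resize(im[165:275,140:420],None,fx=2.8,fy=2.8,interpolation=cv2.INTER_CUBIC))
E
```

```text
[  7  88 102] [120   3 156] [ 12 143 143] [11 92 91]
slab 3050.5 ((624.2904663085938, 168.40737915039062), (178.7821807861328, 147.3292694091797), 80.36627197265625) [[537.0, 93.0], [682.0, 68.0], [712.0, 244.0], [567.0, 269.0]]
small 1333.0 ((634.1737670898438, -362.9784240722656), (108.06340026855469, 107.54637145996094), 72.24480438232422) [[566.0, -398.0], [669.0, -431.0], [702.0, -328.0], [599.0, -295.0]]
bar 112.5 ((646.30078125, -78.5999984741211), (15.520795822143555, 79.26819610595703), 82.04788970947266) [[606.0, -81.0], [684.0, -92.0], [687.0, -76.0], [608.0, -65.0]]
grip 130.0 ((639.0535278320312, -81.47329711914062), (16.990081787109375, 77.21221923828125), 81.58563995361328) [[600.0, -84.0], [676.0, -96.0], [678.0, -79.0], [602.0, -67.0]]
```

View pics/crop1.png

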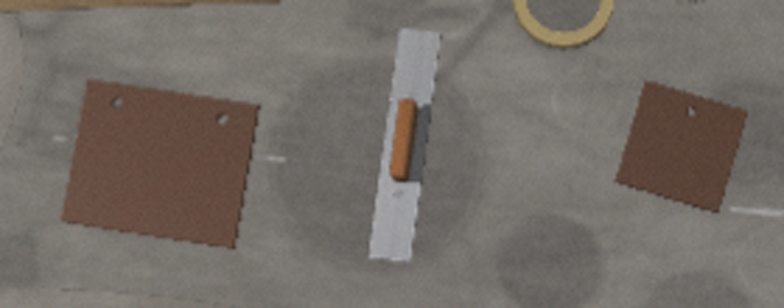

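The crop confirms it: a silver bar with a wooden grip. The large slab's two holes are on its far edge, so the robot-facing edge is its lower one. Next I'll move above the grip.

```bash
python3 -m inch '[{"ay":0.1},{"ay":0.1},{"ay":0.1},{"ay":0.1},{"ay":0.1}]'
for i in 1; do :; done
python3 -m inch '[{"x":-30,"z":16},{"x":-30,"z":16},{"x":-30,"z":16},{"x":-30,"z":16},{"x":-30,"z":16}]'
python3 -m inch '[{"x":-30,"z":16},{"x":-30,"z":16},{"x":-30,"z":16},{"x":-30,"z":16},{"x":-30,"z":16}]'
python3 -m inch '[{"x":-30,"z":16},{"x":-30,"z":16},{"x":-30,"z":16},{"x":-30,"z":16},{"x":-30,"z":16}]'
python3 -m inch '[{"x":-30,"z":16},{"x":-30,"z":16},{"x":-30,"z":16},{"x":-30,"z":16},{"x":-30,"z":16}]'
python3 -m inch '[{"y":20},{"y":20},{"y":0},{"y":0}]'
python3 - <<'E'
from h import *
s=get_state();print(s["time"],s["eef_pos"],R.from_quat(s["tcp_rot"]).as_matrix().round(3))
c=cam("wrist");save("w1.png",c["img"]);print(c["T"].round(3))
E
```

```text
0.15 [ 0.23251794 -0.63315994  0.2412264 ] [[ 0.345 -0.     0.939]
 [-0.939  0.002  0.345]
 [-0.002 -1.     0.   ]]
[[ 0.345 -0.894 -0.288  0.307]
 [-0.939 -0.328 -0.104 -0.606]
 [-0.001  0.306 -0.952  0.372]
 [ 0.     0.     0.     1.   ]]validation failed for argument at $[0]...
validation failed for argument at $[0]...
validation failed for argument at $[0]...
validation failed for argument at $[0]...
validation failed for argument at $[0]...
validation failed for argument at $[0]...
```

View pics/w1.png

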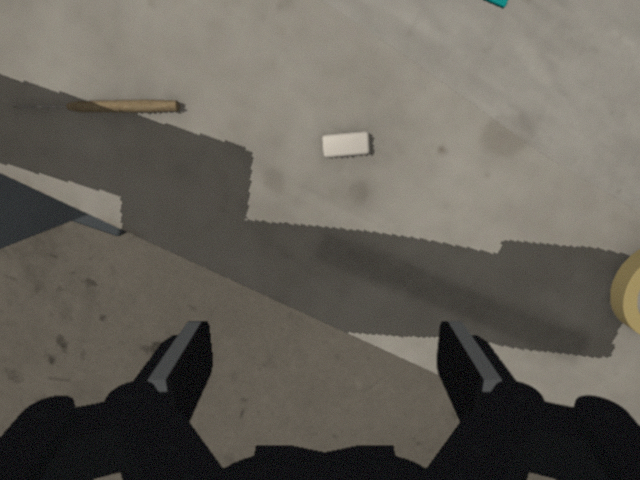

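Nothing moved: the rows need every key, and the wrist picture shows only the table at the start pose. I'll retry with full rows.

```bash
python3 -m inch '[{"ax":0,"ay":0.1,"az":0,"x":0,"y":0,"z":0,"hand":-1},{"ax":0,"ay":0.1,"az":0,"x":0,"y":0,"z":0,"hand":-1},{"ax":0,"ay":0.1,"az":0,"x":0,"y":0,"z":0,"hand":-1},{"ax":0,"ay":0.1,"az":0,"x":0,"y":0,"z":0,"hand":-1},{"ax":0,"ay":0.1,"az":0,"x":0,"y":0,"z":0,"hand":-1}]'
python3 -m inch '[{"ax":0,"ay":0,"az":0,"x":-30,"y":0,"z":16,"hand":-1},{"ax":0,"ay":0,"az":0,"x":-30,"y":0,"z":16,"hand":-1},{"ax":0,"ay":0,"az":0,"x":-30,"y":0,"z":16,"hand":-1},{"ax":0,"ay":0,"az":0,"x":-30,"y":0,"z":16,"hand":-1},{"ax":0,"ay":0,"az":0,"x":-30,"y":0,"z":16,"hand":-1}]'
```

```text
time: 0.62
eef_pos: [0.2326, -0.6334, 0.2419]
tcp_rot: [-0.46, 0.537, -0.537, 0.46]
contact_force: [-0.6, -0.2, -0.4]
opening: 1.001
time: 1.03
eef_pos: [0.3345, -0.4956, 0.242]
tcp_rot: [-0.461, 0.536, -0.536, 0.462]
contact_force: [1.0, 1.0, 0.6]
opening: 1.001
```

```bash
python3 -m inch '[{"ax":0,"ay":0,"az":0,"x":-30,"y":0,"z":16,"hand":-1},{"ax":0,"ay":0,"az":0,"x":-30,"y":0,"z":16,"hand":-1},{"ax":0,"ay":0,"az":0,"x":-30,"y":0,"z":16,"hand":-1},{"ax":0,"ay":0,"az":0,"x":-30,"y":0,"z":16,"hand":-1},{"ax":0,"ay":0,"az":0,"x":-30,"y":0,"z":16,"hand":-1}]'
python3 -m inch '[{"ax":0,"ay":0,"az":0,"x":-30,"y":0,"z":16,"hand":-1},{"ax":0,"ay":0,"az":0,"x":-30,"y":0,"z":16,"hand":-1},{"ax":0,"ay":0,"az":0,"x":-30,"y":0,"z":16,"hand":-1},{"ax":0,"ay":0,"az":0,"x":-30,"y":0,"z":16,"hand":-1},{"ax":0,"ay":0,"az":0,"x":-30,"y":0,"z":16,"hand":-1}]'
python3 -m inch '[{"ax":0,"ay":0,"az":0,"x":-30,"y":0,"z":16,"hand":-1},{"ax":0,"ay":0,"az":0,"x":-30,"y":0,"z":16,"hand":-1},{"ax":0,"ay":0,"az":0,"x":-30,"y":0,"z":16,"hand":-1},{"ax":0,"ay":0,"az":0,"x":-30,"y":0,"z":16,"hand":-1},{"ax":0,"ay":0,"az":0,"x":0,"y":0,"z":0,"hand":-1}]'
python3 - <<'E'
from h import *
s=get_state();print(s["time"],s["eef_pos"],R.from_quat(s["tcp_rot"]).as_matrix().round(3))
c=cam("wrist");save("w2.png",c["img"]);print(c["T"].round(3))
E
```

```text
time: 1.45
eef_pos: [0.4358, -0.359, 0.2422]
tcp_rot: [-0.462, 0.536, -0.536, 0.462]
contact_force: [0.3, 0.3, -0.2]
opening: 1.0
time: 1.87
eef_pos: [0.5371, -0.2224, 0.2422]
tcp_rot: [-0.462, 0.536, -0.536, 0.462]
contact_force: [-0.1, -1.0, -0.5]
opening: 1.001
time: 2.28
eef_pos: [0.6197, -0.11, 0.2421]
tcp_rot: [-0.462, 0.535, -0.534, 0.464]
contact_force: [-1.0, -0.6, 0.6]
opening: 1.004
2.2833 [ 0.61968274 -0.11003888  0.24205021] [[-0.143  0.001  0.99 ]
 [-0.99   0.002 -0.143]
 [-0.002 -1.     0.001]]
[[-0.143 -0.943 -0.302  0.698]
 [-0.99   0.135  0.046 -0.121]
 [-0.003  0.306 -0.952  0.373]
 [ 0.     0.     0.     1.   ]]
```

View pics/w2.png

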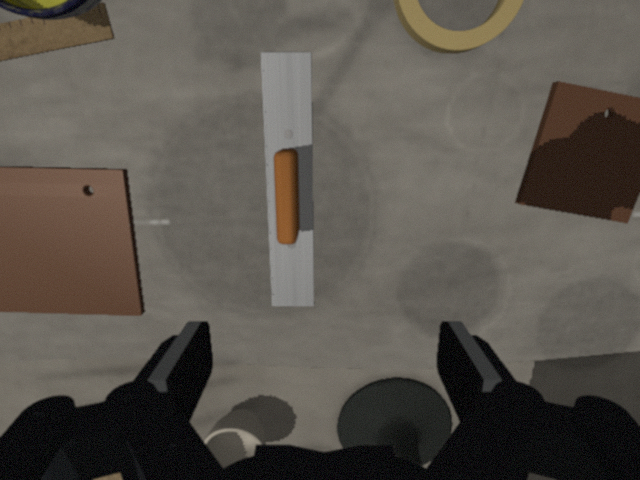

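The bar's corners are at about (261,52), (311,52), (314,306) and (271,306), and the grip is at (287,197). I'll measure these by casting rays.

```bash
python3 - <<'E'
from h import *
c=cam("wrist");hsv=cv2.cvtColor(c["img"],cv2.COLOR_RGB2HSV)
b=ray(c,[(261,52),(311,52),(314,306),(271,306)],.006);print(b.round(4),b.mean(0))
d=(b[0]+b[1]-b[2]-b[3])[:2];print("yaw",np.degrees(np.arctan2(d[1],d[0])),np.linalg.norm(d)/2)
m=((hsv[...,0]<20)&(hsv[...,1]>150)&(hsv[...,2]>60)).astype(np.uint8);m[:, :250]=0;m[:,330:]=0;m[:130]=0;m[260:]=0
q=max(cv2.findContours(m,0,1)[0],key=cv2.contourArea);print(cv2.boundingRect(q))
P=ray(c,q.reshape(-1,2),.048)[:,:2];r=cv2.minAreaRect((P*1000).astype(np.float32));print(r)
s=get_state();M=R.from_quat(s["tcp_rot"]).as_matrix()
for g in(b.mean(0)[:2],np.array(r[0])/1000): print("tool shift mm",(M.T@np.r_[g-s["eef_pos"][:2],0]*1000).round(1))
E
```

```text
[[ 0.7613 -0.078   0.006 ]
 [ 0.7551 -0.1201  0.006 ]
 [ 0.5198 -0.0867  0.006 ]
 [ 0.5261 -0.0427  0.006 ]] [ 0.64058805 -0.08186768  0.006     ]
yaw -8.306066871735627 0.2377459192275725
(271, 148, 23, 94)
((643.69091796875, -80.3507080078125), (17.03687858581543, 78.14918518066406), 81.96043395996094)
tool shift mm [-34.7  -0.   18. ]
tool shift mm [-36.6  -0.   20.9]
```

```bash
python3 -m inch '[{"ax":0,"ay":0,"az":0,"x":-18,"y":0,"z":10,"hand":-1},{"ax":0,"ay":0,"az":0,"x":-18,"y":0,"z":9,"hand":-1},{"ax":0,"ay":0,"az":0,"x":0,"y":36,"z":0,"hand":-1},{"ax":0,"ay":0,"az":0,"x":0,"y":36,"z":0,"hand":-1},{"ax":0,"ay":0,"az":0,"x":0,"y":36,"z":0,"hand":-1}]'
python3 -m inch '[{"ax":0,"ay":0,"az":0,"x":0,"y":36,"z":0,"hand":-1},{"ax":0,"ay":0,"az":0,"x":0,"y":36,"z":0,"hand":-1},{"ax":0,"ay":0,"az":0,"x":0,"y":20,"z":0,"hand":-1},{"ax":0,"ay":0,"az":0,"x":0,"y":14,"z":0,"hand":-1},{"ax":0,"ay":0,"az":0,"x":0,"y":0,"z":0,"hand":-1}]'
python3 - <<'E'
from h import *
c=cam("wrist");save("w3.png",c["img"])
E
```

```text
time: 2.8
eef_pos: [0.6416, -0.0832, 0.1341]
tcp_rot: [0.461, -0.535, 0.537, -0.462]
contact_force: [0.4, -0.3, -0.9]
opening: 1.0
time: 3.22
eef_pos: [0.6385, -0.0825, 0.0244]
tcp_rot: [-0.463, 0.538, -0.534, 0.46]
contact_force: [-1.1, 0.1, -0.6]
opening: 1.001
```

View pics/w3.png

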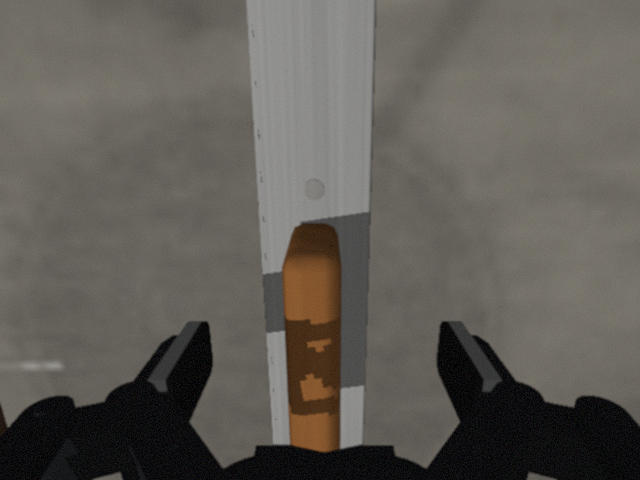

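The grip at column ~314 lies between the jaws (211 to 438), nearly centred. I'll close on it.

```bash
python3 -m inch '[{"ax":0,"ay":0,"az":0,"x":-2,"y":-3,"z":0,"hand":-1},{"ax":0,"ay":0,"az":0,"x":0,"y":0,"z":0,"hand":1},{"ax":0,"ay":0,"az":0,"x":0,"y":0,"z":0,"hand":1},{"ax":0,"ay":0,"az":0,"x":0,"y":0,"z":0,"hand":1},{"ax":0,"ay":0,"az":0,"x":0,"y":0,"z":0,"hand":1}]' 60
python3 -m inch '[{"ax":0,"ay":0,"az":0,"x":0,"y":0,"z":0,"hand":1},{"ax":0,"ay":0,"az":0,"x":0,"y":0,"z":0,"hand":1},{"ax":0,"ay":0,"az":0,"x":0,"y":0,"z":0,"hand":1},{"ax":0,"ay":0,"az":0,"x":0,"y":0,"z":0,"hand":1},{"ax":0,"ay":0,"az":0,"x":0,"y":0,"z":0,"hand":1}]' 60
```

```text
time: 3.68
eef_pos: [0.6426, -0.0801, 0.0327]
tcp_rot: [0.461, -0.535, 0.536, -0.462]
contact_force: [-0.3, 0.2, -0.3]
opening: 0.453
time: 4.1
eef_pos: [0.6422, -0.08, 0.0318]
tcp_rot: [0.462, -0.535, 0.536, -0.462]
contact_force: [-1.1, -0.2, 2.4]
opening: 0.197
```

Gripped (opening 17 mm). I'll lift, turn about 89° and travel to a staging place short of the slab edge.

```bash
python3 -m inch '[{"ax":0,"ay":0,"az":0,"x":0,"y":-15,"z":0,"hand":1},{"ax":0,"ay":0,"az":0,"x":0,"y":-30,"z":0,"hand":1},{"ax":0,"ay":0,"az":0,"x":0,"y":-35,"z":0,"hand":1},{"ax":0,"ay":0,"az":0,"x":0,"y":-30,"z":0,"hand":1},{"ax":0,"ay":-0.08,"az":0,"x":0,"y":-10,"z":0,"hand":1}]'
python3 -m inch '[{"ax":0,"ay":-0.12,"az":0,"x":0,"y":0,"z":0,"hand":1},{"ax":0,"ay":-0.12,"az":0,"x":0,"y":0,"z":0,"hand":1},{"ax":0,"ay":-0.12,"az":0,"x":0,"y":0,"z":0,"hand":1},{"ax":0,"ay":-0.12,"az":0,"x":0,"y":0,"z":0,"hand":1},{"ax":0,"ay":-0.12,"az":0,"x":0,"y":0,"z":0,"hand":1}]'
python3 -m inch '[{"ax":0,"ay":-0.12,"az":0,"x":0,"y":0,"z":0,"hand":1},{"ax":0,"ay":-0.12,"az":0,"x":0,"y":0,"z":0,"hand":1},{"ax":0,"ay":-0.12,"az":0,"x":0,"y":0,"z":0,"hand":1},{"ax":0,"ay":-0.12,"az":0,"x":0,"y":0,"z":0,"hand":1},{"ax":0,"ay":-0.12,"az":0,"x":0,"y":0,"z":0,"hand":1}]'
python3 -m inch '[{"ax":0,"ay":-0.12,"az":0,"x":0,"y":0,"z":0,"hand":1},{"ax":0,"ay":-0.12,"az":0,"x":0,"y":0,"z":0,"hand":1},{"ax":0,"ay":-0.03,"az":0,"x":-10,"y":0,"z":12,"hand":1},{"ax":0,"ay":0,"az":0,"x":-24,"y":0,"z":30,"hand":1},{"ax":0,"ay":0,"az":0,"x":-24,"y":0,"z":30,"hand":1}]'
python3 -m inch '[{"ax":0,"ay":0,"az":0,"x":-24,"y":0,"z":30,"hand":1},{"ax":0,"ay":0,"az":0,"x":-24,"y":0,"z":30,"hand":1},{"ax":0,"ay":0,"az":0,"x":-24,"y":0,"z":30,"hand":1},{"ax":0,"ay":0,"az":0,"x":-24,"y":0,"z":30,"hand":1},{"ax":0,"ay":0,"az":0,"x":-24,"y":0,"z":30,"hand":1}]'
python3 -m inch '[{"ax":0,"ay":0,"az":0,"x":-12,"y":0,"z":22,"hand":1},{"ax":0,"ay":0,"az":0,"x":0,"y":0,"z":0,"hand":1},{"ax":0,"ay":0,"az":0,"x":0,"y":0,"z":0,"hand":1},{"ax":0,"ay":0,"az":0,"x":0,"y":0,"z":0,"hand":1}]'
python3 - <<'E'
from h import *
s=get_state();print(s["time"],s["eef_pos"],R.from_quat(s["tcp_rot"]).as_matrix().round(3))
c=cam("wrist");save("w4.png",c["img"])
E
```

```text
time: 4.52
eef_pos: [0.6442, -0.0806, 0.1576]
tcp_rot: [0.481, -0.514, 0.519, -0.485]
contact_force: [0.6, 0.2, -1.1]
opening: 0.199
time: 4.93
eef_pos: [0.6411, -0.0798, 0.151]
tcp_rot: [0.615, -0.35, 0.349, -0.615]
contact_force: [-0.2, 0.4, -2.4]
opening: 0.199
time: 5.35
eef_pos: [0.6411, -0.0797, 0.1509]
tcp_rot: [-0.69, 0.153, -0.151, 0.691]
contact_force: [-0.7, 0.1, -2.2]
opening: 0.199
time: 5.77
eef_pos: [0.5961, 0.0015, 0.151]
tcp_rot: [-0.704, 0.062, -0.061, 0.705]
contact_force: [0.7, 0.8, -2.5]
opening: 0.2
time: 6.18
eef_pos: [0.5017, 0.1709, 0.1512]
tcp_rot: [-0.704, 0.061, -0.06, 0.705]
contact_force: [0.4, 0.4, -1.7]
opening: 0.202
time: 6.52
eef_pos: [0.4956, 0.1927, 0.1513]
tcp_rot: [0.705, -0.06, 0.06, -0.704]
contact_force: [0.1, -0.7, -2.7]
opening: 0.205
6.5167 [0.4955955  0.19266855 0.15134818] [[ 0.986 -0.     0.168]
 [-0.168 -0.     0.986]
 [-0.    -1.    -0.   ]]
```

View pics/w4.png

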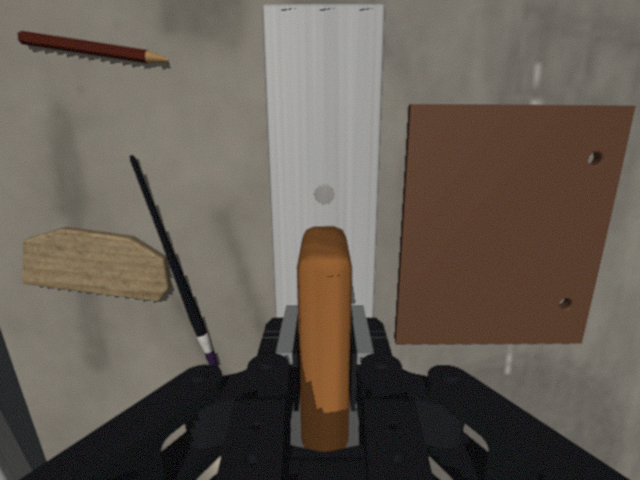

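The held bar's far end is at row ~5 (columns 265 to 383). The slab's near edge runs from about (409,104) to (396,344). I'll fit both edges.

```bash
python3 - <<'E'
from h import *
s=get_state();c=cam("wrist");g=cv2.GaussianBlur(cv2.cvtColor(c["img"],cv2.COLOR_RGB2GRAY),(0,0),.8).astype(float)
for r in(150,220,290): print(r,c["img"][r,392:416,0].tolist())
M=R.from_quat(s["tcp_rot"]).as_matrix();p0=s["eef_pos"]
def edge(rows,lo,hi,z,name):
    uv=[]
    for r in rows:
        d=g[r,lo+1:hi+1]-g[r,lo-1:hi-1]; k=int(d.argmin()); uv.append((lo+k,r))
    uv=np.array(uv,float);P=(ray(c,uv,z)-p0)@M*1000   # tool coords
    k=np.polyfit(P[:,2],P[:,0],1);e=P[:,0]-np.polyval(k,P[:,2]);ok=abs(e)<1.5
    k=np.polyfit(P[ok,2],P[ok,0],1);print(name,"x at z=0: %.2f slope %.4f rms %.2f n %d/%d"%(k[1],k[0],e[ok].std(),ok.sum(),len(ok)),uv[[0,-1]].tolist());return k
zb=p0[2]-.0318
edge(range(115,335,4),390,415,0.0,"slab base");edge(range(115,335,4),390,415,0.01,"slab top")
edge(range(20,290,5),370,390,zb+.006,"bar right")
hsv=cv2.cvtColor(c["img"],cv2.COLOR_RGB2HSV)
m=((hsv[...,0]<14)&(hsv[...,1]>80)).astype(np.uint8);m[:,:385]=0;m[:,639:]=0;m[360:]=0
q=max(cv2.findContours(m,0,1)[0],key=cv2.contourArea);ap=cv2.approxPolyDP(q,8,True).reshape(-1,2);print(ap.tolist())
print(((ray(c,ap,.01)-p0)@M*1000).round(1).tolist())
for z in(zb+.006,): print("bar end",((ray(c,[(265,5),(383,5)],z)-p0)@M*1000).round(1).tolist())
E
```

```text
150 [125, 125, 127, 124, 121, 121, 123, 123, 125, 124, 124, 115, 100, 62, 56, 77, 87, 93, 95, 92, 94, 93, 98, 92]
220 [117, 119, 119, 122, 120, 115, 118, 111, 94, 65, 62, 76, 87, 96, 92, 93, 91, 92, 94, 94, 93, 94, 94, 99]
290 [119, 121, 120, 112, 82, 59, 68, 85, 89, 89, 90, 91, 90, 90, 90, 87, 89, 89, 91, 91, 88, 91, 89, 89]
slab base x at z=0: 56.37 slope -0.0008 rms 0.21 n 55/55 [[406.0, 115.0], [393.0, 331.0]]
slab top x at z=0: 54.37 slope -0.0008 rms 0.21 n 55/55 [[406.0, 115.0], [393.0, 331.0]]
bar right x at z=0: 21.22 slope -0.0034 rms 0.12 n 54/54 [[383.0, 20.0], [373.0, 285.0]]
[[409, 105], [396, 342], [580, 341], [633, 105]]
[[55.9, 141.4, 90.1], [57.2, 141.4, -86.5], [204.8, 141.4, -86.4], [204.8, 141.4, 91.1]]
bar end [[-20.6, 25.8, 118.7], [20.8, 25.8, 118.7]]
```

```bash
python3 -m inch '[{"ax":0,"ay":0.002,"az":0,"x":14,"y":0,"z":2,"hand":1},{"ax":0,"ay":0,"az":0,"x":14,"y":15,"z":0,"hand":1},{"ax":0,"ay":0,"az":0,"x":0,"y":35,"z":0,"hand":1},{"ax":0,"ay":0,"az":0,"x":0,"y":30,"z":0,"hand":1},{"ax":0,"ay":0,"az":0,"x":0,"y":20,"z":0,"hand":1}]'
python3 -m inch '[{"ax":0,"ay":0,"az":0,"x":0,"y":10,"z":0,"hand":1},{"ax":0,"ay":0,"az":0,"x":0,"y":7,"z":0,"hand":1},{"ax":0,"ay":0,"az":0,"x":0,"y":0,"z":0,"hand":1},{"ax":0,"ay":0,"az":0,"x":0,"y":0,"z":0,"hand":1},{"ax":0,"ay":0,"az":0,"x":0,"y":0,"z":0,"hand":1}]'
python3 - <<'E'
from h import *
c=cam("wrist");save("w5.png",c["img"])
for r in(40,100,160,220,280): print(r,c["img"][r,360:460,0].tolist())
E
```

```text
time: 7.03
eef_pos: [0.5231, 0.1882, 0.0484]
tcp_rot: [0.705, -0.063, 0.06, -0.704]
contact_force: [-1.0, -0.4, -3.0]
opening: 0.201
time: 7.45
eef_pos: [0.5255, 0.19, 0.0361]
tcp_rot: [-0.704, 0.059, -0.062, 0.705]
contact_force: [0.4, -0.1, -1.9]
opening: 0.2
40 [158, 164, 160, 161, 156, 159, 160, 156, 158, 161, 162, 160, 160, 159, 155, 156, 160, 160, 163, 163, 158, 148, 130, 112, 108, 113, 116, 114, 114, 112, 114, 117, 118, 118, 118, 116, 118, 120, 123, 119, 118, 120, 119, 119, 116, 120, 117, 120, 118, 118, 121, 123, 119, 120, 119, 113, 116, 117, 120, 118, 120, 118, 119, 120, 119, 123, 122, 125, 121, 123, 123, 120, 126, 124, 125, 125, 123, 119, 124, 123, 127, 124, 123, 123, 122, 122, 125, 122, 126, 123, 124, 124, 122, 122, 122, 123, 122, 123, 122, 121]
100 [157, 161, 158, 158, 156, 159, 158, 155, 156, 159, 157, 160, 157, 156, 160, 159, 161, 162, 158, 146, 133, 127, 122, 121, 123, 121, 122, 121, 122, 119, 95, 61, 44, 57, 77, 94, 95, 96, 95, 95, 96, 94, 98, 94, 92, 99, 95, 97, 95, 95, 95, 96, 90, 96, 95, 93, 98, 93, 97, 98, 94, 95, 98, 98, 93, 99, 96, 94, 92, 99, 97, 94, 93, 96, 92,
[... 694 characters left out ...]
90, 96, 100, 91, 92, 97, 95, 92, 92, 97, 92, 95, 94, 96, 97, 94, 97, 96, 94, 94, 96, 94, 99, 97, 91, 96, 92, 95, 95, 94, 96, 94, 98, 94, 93, 98, 100, 98, 91, 90, 91, 97, 97, 92, 92, 94, 93, 92, 94, 94, 91, 89, 93, 90, 94, 96, 90, 91, 96, 91, 91, 93, 93, 87, 96, 93, 90, 93]
280 [159, 157, 159, 160, 154, 157, 156, 156, 155, 159, 161, 154, 150, 132, 119, 115, 112, 120, 115, 116, 111, 103, 78, 55, 52, 68, 87, 96, 93, 90, 93, 92, 98, 91, 92, 94, 96, 91, 93, 90, 93, 93, 95, 95, 90, 95, 94, 96, 92, 94, 96, 95, 92, 91, 93, 90, 92, 91, 91, 92, 92, 96, 93, 91, 90, 97, 96, 91, 96, 89, 88, 92, 93, 98, 94, 94, 91, 96, 91, 92, 94, 94, 91, 96, 91, 90, 95, 93, 88, 92, 89, 89, 90, 90, 89, 93, 87, 95, 88, 89]
```

View pics/w5.png

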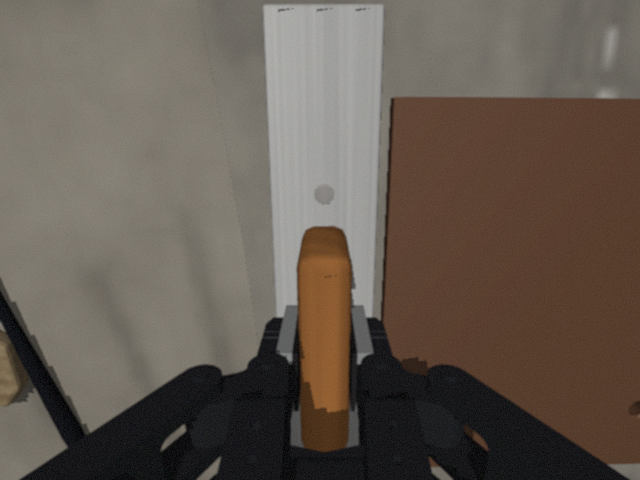

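The bar is just left of the slab edge, with an 8 to 10 px gap and parallel. The slab's far end is at row ~98 and its near end at row ~463.

```bash
python3 - <<'E'
from h import *
s=get_state();c=cam("wrist");p0=s["eef_pos"];M=R.from_quat(s["tcp_rot"]).as_matrix();print(s["time"],p0)
t=lambda uv,z:((ray(c,uv,z)-p0)@M*1000)[:,[0,2]].round(2).tolist()
print("slab base",t([(391,100),(388,160),(385,220),(382.5,280)],0),"slab top",t([(393.5,100),(391,160),(388,220),(385.5,280)],.01))
zb=p0[2]-.0318+.006
for z in (.006,zb): print("bar",t([(380,100),(377.7,160),(375.7,220),(373,280)],z),t([(265,5),(383,5)],z))
im=c["img"];print("near end col 600",im[445:480,600,0].tolist(),"far",im[85:110,500,0].tolist(),"barfar",im[0:14,325,0].tolist())
E
```

```text
7.5 [0.52545495 0.1901175  0.03619655]
slab base [[26.92, 87.74], [26.85, 64.15], [26.8, 38.39], [26.99, 10.06]] slab top [[26.25, 87.23], [26.42, 65.05], [26.42, 40.83], [26.67, 14.2]]
bar [[21.7, 87.42], [21.73, 64.69], [21.9, 39.86], [21.8, 12.56]] [[-21.24, 119.81], [21.47, 119.87]]
bar [[21.11, 87.19], [21.13, 65.08], [21.3, 40.94], [21.2, 14.38]] [[-20.66, 118.7], [20.88, 118.76]]
near end col 600 [82, 83, 91, 87, 81, 83, 85, 85, 88, 85, 86, 83, 86, 81, 74, 55, 27, 20, 15, 21, 12, 32, 16, 22, 22, 27, 15, 23, 18, 17, 21, 21, 29, 24, 18] far [124, 123, 117, 124, 120, 121, 118, 121, 125, 125, 123, 120, 111, 101, 94, 94, 94, 94, 95, 94, 95, 92, 90, 94, 91] barfar [109, 111, 108, 115, 131, 152, 153, 155, 135, 114, 145, 158, 161, 158]
```

Gap is about 5.2 mm, parallel and centred within ~1 mm. I'll lower and close most of it.

```bash
python3 -m inch '[{"ax":0,"ay":0,"az":0,"x":2,"y":2,"z":0,"hand":1},{"ax":0,"ay":0,"az":0,"x":2,"y":2,"z":0,"hand":1},{"ax":0,"ay":0,"az":0,"x":0,"y":0,"z":0,"hand":1},{"ax":0,"ay":0,"az":0,"x":0,"y":0,"z":0,"hand":1}]'
cat > gap.py <<'E'
from h import *
s=get_state();c=cam("wrist");p0=s["eef_pos"];M=R.from_quat(s["tcp_rot"]).as_matrix();print(s["time"],p0,s["contact_force"])
for r in(110,160,220,280): print(r,c["img"][r,365:405,0].tolist())
E
python3 gap.py
```

```text
time: 7.88
eef_pos: [0.5289, 0.1895, 0.0318]
tcp_rot: [-0.704, 0.06, -0.061, 0.705]
contact_force: [-2.3, 0.5, 4.6]
opening: 0.199
7.8833 [0.52892777 0.18953205 0.03179373] [-2.31204955  0.52161086  4.62656812]
110 [158, 155, 160, 161, 159, 155, 157, 152, 157, 159, 162, 160, 159, 156, 143, 121, 116, 113, 98, 62, 55, 67, 91, 98, 96, 95, 94, 96, 100, 98, 96, 93, 97, 97, 98, 95, 94, 95, 95, 96]
160 [158, 158, 160, 156, 158, 150, 155, 160, 162, 160, 160, 156, 142, 126, 114, 109, 94, 59, 44, 66, 91, 96, 92, 100, 96, 100, 99, 97, 97, 98, 97, 95, 101, 97, 100, 97, 98, 100, 99, 94]
220 [157, 155, 157, 152, 155, 156, 158, 158, 155, 154, 144, 128, 115, 93, 59, 42, 60, 83, 91, 95, 93, 96, 95, 94, 93, 92, 95, 98, 96, 95, 97, 93, 96, 93, 94, 92, 96, 95, 96, 101]
280 [158, 154, 157, 157, 156, 161, 157, 151, 141, 117, 111, 96, 62, 52, 76, 89, 92, 97, 94, 94, 93, 93, 97, 93, 95, 91, 97, 91, 94, 95, 92, 91, 94, 92, 96, 94, 93, 92, 95, 92]
```

```bash
python3 -m inch '[{"ax":0,"ay":0,"az":0,"x":1.2,"y":-0.5,"z":0,"hand":1},{"ax":0,"ay":0,"az":0,"x":0,"y":0,"z":0,"hand":1},{"ax":0,"ay":0,"az":0,"x":0,"y":0,"z":0,"hand":1}]'
python3 gap.py
```

```text
time: 8.18
eef_pos: [0.5295, 0.1894, 0.0318]
tcp_rot: [-0.704, 0.06, -0.061, 0.705]
contact_force: [-4.2, 0.5, 5.9]
opening: 0.2
8.1833 [0.52951435 0.18937767 0.03179271] [-4.21099163  0.51503865  5.89134601]
110 [158, 158, 162, 161, 162, 158, 155, 156, 156, 159, 160, 160, 159, 160, 140, 121, 85, 50, 46, 59, 83, 96, 98, 99, 99, 93, 98, 97, 96, 95, 102, 95, 96, 96, 94, 99, 98, 96, 99, 101]
160 [159, 157, 161, 157, 155, 156, 153, 158, 161, 160, 159, 158, 145, 117, 87, 47, 42, 64, 83, 91, 99, 99, 94, 101, 95, 98, 98, 98, 94, 100, 98, 99, 99, 94, 98, 98, 100, 89, 94, 98]
220 [156, 155, 157, 153, 153, 159, 162, 158, 156, 153, 141, 130, 96, 63, 49, 72, 92, 97, 92, 96, 95, 97, 93, 98, 95, 98, 97, 98, 94, 96, 95, 93, 97, 99, 100, 94, 98, 94, 96, 96]
280 [158, 154, 155, 157, 159, 159, 157, 152, 137, 103, 61, 50, 64, 83, 94, 97, 96, 100, 97, 95, 95, 96, 97, 96, 94, 94, 93, 94, 95, 95, 90, 97, 94, 97, 96, 94, 91, 94, 92, 92]
```

```bash
python3 -m inch '[{"ax":0,"ay":0,"az":0,"x":0.4,"y":-0.8,"z":0,"hand":1},{"ax":0,"ay":0,"az":0,"x":0,"y":0,"z":0,"hand":1},{"ax":0,"ay":0,"az":0,"x":0,"y":0,"z":0,"hand":1}]'
python3 gap.py
```

```text
time: 8.48
eef_pos: [0.5297, 0.1891, 0.0318]
tcp_rot: [-0.704, 0.06, -0.061, 0.705]
contact_force: [-1.7, 1.0, 3.5]
opening: 0.202
8.4833 [0.52974507 0.18912005 0.03180748] [-1.71725063  1.03195338  3.45441366]
110 [158, 163, 160, 162, 163, 156, 156, 158, 157, 161, 161, 160, 162, 156, 145, 115, 79, 49, 51, 80, 94, 99, 95, 98, 97, 96, 95, 94, 97, 93, 99, 100, 94, 96, 96, 95, 97, 99, 100, 94]
160 [158, 158, 156, 158, 156, 156, 154, 161, 158, 160, 161, 157, 146, 120, 81, 49, 57, 70, 90, 95, 96, 99, 100, 96, 99, 98, 96, 97, 96, 97, 95, 96, 95, 100, 96, 97, 96, 94, 98, 92]
220 [158, 159, 155, 154, 155, 157, 157, 162, 156, 153, 141, 112, 69, 46, 65, 93, 97, 98, 98, 91, 96, 94, 98, 91, 98, 95, 97, 97, 96, 96, 97, 93, 96, 94, 93, 100, 92, 97, 97, 100]
280 [156, 155, 157, 155, 161, 157, 158, 156, 134, 105, 65, 56, 75, 95, 96, 94, 90, 95, 96, 94, 95, 96, 94, 100, 92, 91, 96, 93, 94, 92, 92, 94, 90, 93, 96, 97, 91, 94, 95, 94]
```

```bash
python3 -m inch '[{"ax":0,"ay":0,"az":0,"x":0.6,"y":-0.6,"z":0,"hand":1},{"ax":0,"ay":0,"az":0,"x":0,"y":0,"z":0,"hand":1},{"ax":0,"ay":0,"az":0,"x":0,"y":0,"z":0,"hand":1}]'
python3 gap.py
```

```text
time: 8.78
eef_pos: [0.53, 0.1887, 0.0318]
tcp_rot: [0.705, -0.06, 0.06, -0.704]
contact_force: [0.6, -0.5, -1.4]
opening: 0.202
8.7833 [0.52999094 0.1887393  0.03184135] [ 0.59143992 -0.49047393 -1.44959109]
110 [158, 160, 158, 159, 157, 158, 154, 156, 153, 159, 158, 162, 165, 153, 146, 113, 81, 56, 77, 96, 99, 97, 96, 98, 99, 100, 100, 95, 97, 98, 95, 96, 95, 99, 97, 100, 98, 99, 101, 94]
160 [158, 158, 158, 156, 154, 153, 153, 158, 161, 161, 161, 156, 143, 122, 84, 59, 68, 91, 96, 96, 98, 99, 99, 97, 97, 99, 98, 92, 96, 98, 101, 89, 98, 96, 100, 94, 98, 97, 97, 98]
220 [158, 154, 155, 152, 156, 155, 161, 159, 159, 155, 141, 112, 74, 55, 79, 93, 98, 100, 97, 98, 96, 95, 97, 93, 96, 97, 101, 96, 94, 92, 99, 91, 90, 95, 96, 93, 94, 100, 96, 98]
280 [154, 156, 159, 159, 156, 162, 159, 152, 134, 101, 66, 69, 87, 94, 93, 97, 93, 94, 95, 97, 95, 89, 98, 93, 97, 92, 95, 99, 94, 95, 95, 97, 93, 92, 91, 93, 91, 94, 95, 94]
```

```bash
python3 -m inch '[{"ax":0,"ay":0,"az":0,"x":0.4,"y":0,"z":0,"hand":1},{"ax":0,"ay":0,"az":0,"x":0,"y":0,"z":0,"hand":1},{"ax":0,"ay":0,"az":0,"x":0,"y":0,"z":0,"hand":1}]'
python3 gap.py
python3 -m inch '[{"ax":0,"ay":0,"az":0,"x":0.4,"y":0,"z":0,"hand":1},{"ax":0,"ay":0,"az":0,"x":0,"y":0,"z":0,"hand":1},{"ax":0,"ay":0,"az":0,"x":0,"y":0,"z":0,"hand":1}]'
python3 gap.py
```

```text
time: 9.08
eef_pos: [0.5301, 0.1887, 0.0318]
tcp_rot: [0.705, -0.061, 0.06, -0.704]
contact_force: [-0.6, -0.2, -0.8]
opening: 0.197
9.0833 [0.53005027 0.18872868 0.03182405] [-0.62044736 -0.17304075 -0.83880531]
110 [159, 160, 161, 160, 161, 161, 158, 152, 158, 160, 162, 162, 160, 154, 145, 117, 81, 58, 74, 94, 99, 99, 99, 100, 99, 98, 98, 98, 98, 96, 96, 98, 98, 97, 94, 97, 95, 94, 101, 98]
160 [159, 157, 156, 158, 157, 155, 155, 158, 160, 159, 159, 155, 144, 118, 78, 60, 72, 88, 101, 95, 99, 97, 99, 98, 98, 96, 94, 99, 97, 97, 97, 97, 94, 98, 100, 96, 98, 95, 99, 97]
220 [154, 159, 155, 151, 151, 158, 157, 156, 159, 153, 139, 110, 71, 58, 80, 92, 99, 98, 97, 92, 95, 93, 98, 97, 95, 96, 95, 96, 96, 95, 97, 91, 96, 93, 95, 96, 92, 94, 97, 92]
280 [156, 158, 153, 160, 155, 161, 161, 150, 136, 103, 67, 68, 90, 95, 93, 97, 96, 96, 95, 99, 93, 95, 99, 89, 98, 96, 96, 93, 92, 94, 93, 93, 94, 96, 93, 89, 96, 95, 96, 90]
time: 9.38
eef_pos: [0.5301, 0.1887, 0.0319]
tcp_rot: [0.705, -0.061, 0.06, -0.704]
contact_force: [-3.1, -0.6, -0.1]
opening: 0.2
9.3833 [0.53011568 0.18872124 0.03187174] [-3.14951369 -0.623873   -0.13628713]
110 [160, 159, 157, 161, 161, 159, 154, 156, 154, 158, 163, 161, 159, 154, 143, 120, 78, 63, 79, 95, 97, 100, 96, 97, 101, 96, 98, 96, 97, 96, 97, 98, 98, 99, 92, 94, 97, 98, 99, 94]
160 [155, 162, 158, 157, 158, 157, 152, 158, 160, 162, 160, 152, 147, 116, 80, 58, 78, 92, 102, 94, 92, 99, 96, 95, 98, 98, 98, 97, 96, 98, 96, 99, 99, 95, 97, 97, 96, 93, 92, 98]
220 [158, 155, 154, 154, 153, 154, 161, 157, 163, 156, 142, 110, 69, 62, 84, 96, 97, 99, 96, 96, 97, 95, 95, 96, 93, 92, 95, 95, 97, 95, 95, 95, 97, 98, 97, 95, 95, 93, 94, 94]
280 [155, 151, 156, 159, 161, 157, 157, 150, 133, 101, 69, 71, 89, 97, 92, 95, 98, 93, 92, 100, 97, 97, 97, 97, 94, 96, 96, 95, 95, 97, 93, 92, 98, 94, 94, 91, 92, 93, 95, 92]
```

x force -3 N with no downward load, and the bar is no longer advancing: it is in contact along the edge. I'll relax slightly, open, rise and back away.

```bash
python3 -m inch '[{"ax":0,"ay":0,"az":0,"x":-0.3,"y":0.5,"z":0,"hand":1},{"ax":0,"ay":0,"az":0,"x":0,"y":0,"z":0,"hand":0.2},{"ax":0,"ay":0,"az":0,"x":0,"y":0,"z":0,"hand":-0.2},{"ax":0,"ay":0,"az":0,"x":0,"y":0,"z":0,"hand":-0.5},{"ax":0,"ay":0,"az":0,"x":0,"y":0,"z":0,"hand":-0.5}]'
python3 -m inch '[{"ax":0,"ay":0,"az":0,"x":0,"y":0,"z":0,"hand":-0.5},{"ax":0,"ay":0,"az":0,"x":0,"y":0,"z":0,"hand":-0.5},{"ax":0,"ay":0,"az":0,"x":0,"y":0,"z":0,"hand":-0.5}]'
python3 gap.py
```

```text
time: 9.85
eef_pos: [0.5314, 0.1889, 0.0323]
tcp_rot: [-0.704, 0.06, -0.061, 0.705]
contact_force: [-0.4, -0.2, 0.9]
opening: 0.742
time: 10.1
eef_pos: [0.5307, 0.1888, 0.0318]
tcp_rot: [-0.705, 0.06, -0.061, 0.705]
contact_force: [-0.2, -0.1, 0.3]
opening: 0.752
10.1 [0.53070914 0.18878748 0.03179804] [-0.20021468 -0.12760223  0.30929302]
110 [159, 161, 156, 155, 158, 153, 155, 156, 157, 160, 163, 157, 151, 127, 98, 64, 72, 87, 93, 98, 95, 97, 94, 99, 98, 98, 97, 94, 98, 97, 98, 95, 93, 96, 97, 96, 95, 100, 101, 95]
160 [155, 158, 155, 155, 146, 153, 155, 154, 156, 158, 150, 135, 102, 64, 70, 86, 96, 92, 93, 96, 94, 98, 95, 99, 93, 94, 94, 92, 95, 95, 97, 97, 99, 99, 93, 96, 91, 96, 95, 96]
220 [153, 152, 150, 154, 155, 152, 158, 157, 145, 130, 90, 65, 68, 90, 94, 98, 94, 93, 94, 98, 92, 92, 95, 93, 93, 94, 94, 96, 92, 94, 96, 92, 92, 96, 93, 94, 92, 90, 98, 93]
280 [154, 157, 157, 159, 159, 153, 146, 114, 76, 63, 76, 91, 91, 93, 94, 95, 92, 98, 91, 97, 91, 95, 96, 94, 92, 93, 95, 92, 92, 91, 90, 91, 90, 95, 89, 90, 92, 90, 92, 91]
```

Still flush after letting go: the gap is unchanged, and the whole view shifted by the arm's spring-back. Now I'll retreat up and check.

```bash
python3 -m inch '[{"ax":0,"ay":0,"az":0,"x":0,"y":-15,"z":0,"hand":-0.5},{"ax":0,"ay":0,"az":0,"x":0,"y":-30,"z":0,"hand":-0.5},{"ax":0,"ay":0,"az":0,"x":0,"y":-40,"z":0,"hand":-0.5},{"ax":0,"ay":0,"az":0,"x":0,"y":-40,"z":0,"hand":-0.5},{"ax":0,"ay":0,"az":0,"x":0,"y":-40,"z":0,"hand":-0.5}]'
python3 -m inch '[{"ax":0,"ay":0,"az":0,"x":-20,"y":-20,"z":-30,"hand":-0.5},{"ax":0,"ay":0,"az":0,"x":0,"y":0,"z":-40,"hand":-0.5},{"ax":0,"ay":0,"az":0,"x":0,"y":0,"z":-30,"hand":-0.5},{"ax":0,"ay":0,"az":0,"x":0,"y":0,"z":0,"hand":-0.5},{"ax":0,"ay":0,"az":0,"x":0,"y":0,"z":0,"hand":-0.5}]'
python3 - <<'E'
from h import *
s=get_state();print(s["time"],s["eef_pos"])
c=cam("wrist");save("w6.png",c["img"])
t=cam("top");save("top2.png",cv2.resize(t["img"][165:275,120:420],None,fx=2.6,fy=2.6,interpolation=cv2.INTER_CUBIC))
E
```

```text
time: 10.57
eef_pos: [0.53, 0.1887, 0.1981]
tcp_rot: [0.705, -0.061, 0.06, -0.704]
contact_force: [1.0, 0.1, -0.6]
opening: 0.749
time: 10.98
eef_pos: [0.4937, 0.0926, 0.217]
tcp_rot: [-0.704, 0.061, -0.062, 0.705]
contact_force: [0.4, 1.1, -0.6]
opening: 0.752
10.9833 [0.4936801  0.09263739 0.21700092]
```

View pics/w6.png

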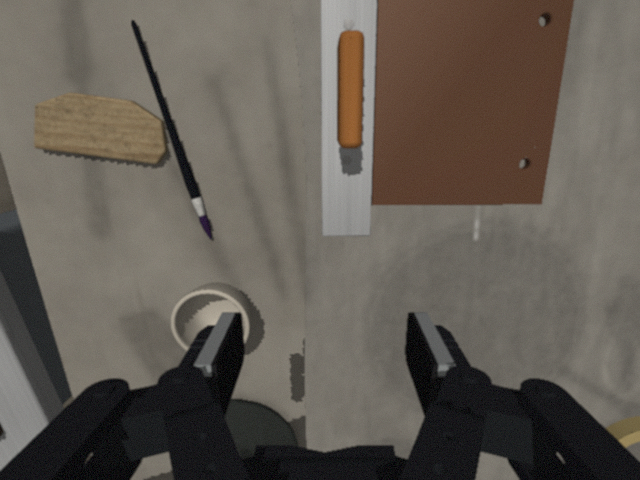

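View pics/top2.png

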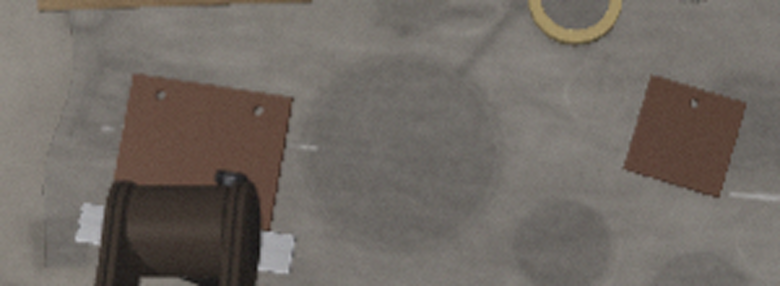

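The bar lies flush against the slab (columns 371/373), ending at row ~235 with the slab ending at row ~204. The small slab is untouched. I'll check centring numerically: each overhang should be 30 mm.

```bash
python3 - <<'E'
from h import *
s=get_state();c=cam("wrist");p0=s["eef_pos"];M=R.from_quat(s["tcp_rot"]).as_matrix()
im=c["img"].astype(int);print(im[195:215,450,0].tolist(),im[225:245,345,0].tolist())
t=lambda uv,z:((ray(c,uv,z)-p0)@M*1000)[:,[0,2]].round(1).tolist()
print("slab near",t([(373,205),(543,205)],.01),ray(c,[(373,205)],.01).round(4),"bar near",t([(322,235.5),(371,235)],.006))
print("grip top ends",t([(350,31),(350,148)],.048))
tp=cam("top");im=tp["img"];b=(165-0,120)
P=lambda x,y:(120+x/2.6,165+y/2.6)
print("top: slab corners far L/R",ray(tp,[P(133,74),P(292,97)],.01).round(4).tolist(),"bar ends",ray(tp,[P(77,223),P(293,254)],.006).round(4).tolist())
E
```

```text
[90, 85, 91, 90, 84, 87, 88, 85, 87, 86, 85, 95, 108, 117, 123, 120, 124, 119, 121, 118] [146, 143, 147, 144, 145, 146, 143, 145, 145, 143, 146, 137, 110, 108, 121, 124, 122, 117, 124, 123]
slab near [[43.1, 10.2], [192.9, 10.4]] [[0.5381 0.0969 0.01  ]] bar near [[-1.5, -18.6], [42.8, -18.1]]
grip top ends [[18.1, 139.0], [19.5, 61.0]]
top: slab corners far L/R [[0.7115, 0.2441, 0.01], [0.683, 0.0677, 0.01]] bar ends [[0.5472, 0.3043, 0.006], [0.51, 0.0666, 0.006]]
```

```bash
python3 -c "
from plant import sign_off;print(sign_off())"
```

```text
the job is handed in; nothing more can be done
None
```

I laid the aluminium straightedge flat on the table against the oblong slab's robot-facing long edge, let go, backed the arm clear and handed in at about 11 s.

**Flush:** I closed the last millimetre until there was about 3 N of contact. The final wrist picture shows no visible gap along the part of the edge in view.

**Slabs:** The large slab's far corners measure within about 1 mm of where they started. The small slab shows no change in the top view; I didn't measure it again.

**Centring:** The checks differ slightly. The near overhang measured about 28.6 mm against the ideal 30. The grip position puts the bar 0 to 1 mm off centre, and the top view about 2 mm off. I judged this good enough and did not move the bar again.

**Failed step:** My first set of moves was rejected because the rows left out some keys. The arm did not move, and I sent them again in full.

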